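# Seat a heat sink against its stop and flip the over-centre clamp

## Robot

A 6-joint arm with a two-finger parallel gripper is mounted at the origin on a cart in front of the work surface, level with it; the furniture and walls round the work are solid. World frame = base frame: x ahead of the robot, y to its left, z up, the work surface at z = 0. Lengths are in m, angles in rad, forces in N, time in s.
With the tool pointing down it reaches from about 0.35 to 0.975 m from the base axis. Payload 4.9 kg.
Tool frame: the origin (TCP) lies on the front face of the gripper's body, between the roots of the fingers; the fingertips stand ctrl.finger_overhang ahead of it and the grasp point (between the pads) lies 54 mm ahead of it (ctrl.finger_overhang is the distance from the TCP to the fingertips, in m); z points along the fingers, y is the line along which they close (so a half turn about z gives the same grasp; the last joint's range is limited). The gripper opens to 85 mm and grips with 20 to 120 N. Pads are 22 mm wide; open, the fingers measure 114 mm over their backs; the gripper's body (76 mm by 85 mm) begins 54 mm behind the grasp point. The pads swing forward as they close: fully open they stand 13 mm farther back than shut.
Start: joints at [1.062, 0.053, 1.613, -0, 1.476, -0.119], TCP at [0.237, 0.578, 0.304] pointing down, gripper open.
Joint ranges: [-3.01, 3.01], [-1.01, 2.22], [0.06, 2.58], [-1.02, 4.17], [0.09, 2.62], [-3.14, 3.14]. Speed limits (rad/s): [2.57, 2.57, 3.14, 3.14, 3.14, 3.14].

## Interface

Orientations are given as a rotation vector (axis times angle).
In Python, from station import ctrl, vision gives the robot as it stands. The module is installed in compiled form; this text tells all that it offers.
- The arm moves only by the tool drive_tool, never from a script. Its argument "rows" is a list of rows, each a list of 2 entries, a list of its own where there are three numbers: the shift along the tool's x, y, z in m, then the turn about the tool's z in rad. A call has 1 to 10 rows; each row shifts and turns the commanded pose from where the row before left it, along the tool's axes as they then stand; what a row does not reach is not made up. A row lasts 1/10 s, in which the tool goes at most 50 mm and 8.59 degrees, less where a joint would pass 70% of its speed; a pose out of reach is approached as far as the arm can. A call with a gripper value outside its range is refused whole. "jaw" is the closure, from 0 (fully open) to 1 (shut), set as the call begins (left out, the last holds). The fingers move at their own pace and stop on an object; "grip_force" is the grip in N (left out, the last holds). Time passes only in rows, so rows that do not move let the fingers close. It gives the time, the measured TCP pose, the force, the opening and the grip force at its end, in the units of the state.
- ctrl.get_obs(): the state, without advancing time (a new reading comes with each control period).
- vision.get_image(name): name is "scene" or "top" or "wrist"; returns a dict with "image" (420x560x3 uint8, blue, green, red), "vertical_fov" (degrees; the focal length in pixels is half the picture's height over the tangent of half this angle, whatever the lens; pixels are square), "cx", "cy" (the principal point, pixels), "R" (3x3) and "t" (3): a world point X has camera coordinates R X + t. Camera axes: x right, y down, z forward; pixel columns grow to the right and rows downward; lengths in m; the calibration is good to about 2 mm. A picture is of the moment at which its call begins. There is no depth.
- ctrl.finish_job(): hands the job in; it is judged then, once.
The state is a dict: "t": time; "q": joint angles; "dq": joint speeds; "effort": joint torques, N m; "tool_pos": TCP position; "tool_rot": TCP orientation; "contact_force": force on the tool from outside, world axes, zero at the start; "wrist_torque": the same for the moment, N m; "opening": finger opening in m; "grip_force": force on a finger pad.
Only numpy, scipy, OpenCV 4.12 (cv2) and the standard library are available. Lean on these libraries where they do the work, as an engineer would, in place of code of your own. Each camera call takes 0.05 s, during which the arm holds its last target. There are 200 camera calls.

## Task

Set the heat sink up for drilling: with a fingertip, slide it along the fixture plate until it is fully home against the rear stop, gently (under 20 N). Then push the clamp lever's handle over its dead centre, right onto its end stop, without forcing it (under 25 N), so that the lever stays home by itself and its plunger holds the heat sink square against the side fence, still touching the rear stop; leave the other things on the table where they are.

Things in the scene. Friction and masses are not known exactly. Their poses are not given: they have to be found in the camera images.
- fixture: Fixed aluminium plate 135 x 118 x 10 mm; its frame's origin is at table height, the plate spans x -75..+60, y -42..+76 mm, a tongue (x 17..53) to y +105. +x points towards the rear stop (away from the robot), +y left. A steel side fence, 18 mm above the plate, x -35..+31 mm, has its face at y = -20 mm. Clamped, the heat sink's centre is at y = 0.
- seat_pin (a joint): Small sprung feeler pin (5 mm thick, 3 mm above the plate) in the middle of the rear stop's face, m: 0 = sticking out 4 mm, 0.004 = pushed flush by the heat sink being home; it weighs almost nothing on the finger (under 0.1 N). The stop is a fixed steel block, 34 mm wide, 18 mm high, at y = 0 of the fixture; its face is set to a different, unmeasured depth each time, x = +14 to +26 mm.
- heatsink_mid (a point): Centre (half-way up) of the black finned heat sink, 40 x 40 mm and 23 mm high, loose, 35 to 60 g, standing fins up on the plate in front of the stop, a few mm clear of the fence and slightly turned.
- lever (a joint): Clamp lever angle, rad: 0 open (start), 0.62 home on its hard end stop; closes counter-clockwise from above. Its spring drives it open below dead centre (0.54) and home above; the plunger moves the point of no return to about 0.59: let go earlier, it springs open. At the handle it takes about 13 N at first, falling to almost nothing at dead centre.
- handle (a point): Centreline of the lever's round black handle, 79 mm from the pivot, 28 mm above the table; moves with it. 15 mm thick, 45 to 105 mm from the pivot, towards the robot. Open, it points from the pivot 45.5 degrees to the left (+y) of the fixture's -x; home, 10 degrees. Pushed from its left, outer side towards the heat sink.
- pivot (a point): Point on the lever's upright pivot axis, 28 mm above the table, at x +35, y +52 mm of the fixture. A short arm beside it carries a sprung plunger with a plastic tip that comes in on the heat sink's left side.
- capacitor: Bystander: dark upright capacitor, 25 mm across, 40 mm high, to the left of the fixture. Origin at its underside.
- tape_roll: Bystander: small roll of black tape, 57 mm across, 19 mm high, lying flat near the table's front edge. Origin at its underside.
- screwdriver: Bystander: screwdriver 141 mm long lying to the left. Origin at its underside.
- tweezers: Bystander: steel tweezers 122 mm long lying to the left. Origin at their underside.
Not all that is in view belongs to the job. What is shaped like the part that bears heatsink_mid but yellow is not meant.

How it is judged:
By the outcome, as a careful person would: the job done as asked, in the order asked, and still so for the second after the job is handed in, with the robot touching nothing.
It also fails if it takes over 45 s, if anything falls off the work surface, if the arm or the gripper's body presses on something with over 40 N, if the wrist force passes 120 N, or if a joint passes its speed limit or range.

## Working session

There is one attempt and no reset: what is moved stays moved. The work goes in short steps, Python scripts to look and compute and a tool call to move; the robot and the scene stay as the last step left them, time stands still between calls to the robot, and variables do not carry over. Pictures are saved under pics/ and viewed, at most 10 in all, crops included, and the job is handed in when it is done.

Besides the shell and the picture viewer there is one more tool, called after ">>>" as a command line: name --argument value ..., lists and objects as JSON in quotes. drive_tool: Moves the arm, as the interface text tells. Its arguments: {"type":"object","properties":{"rows":{"type":"array","items":{"type":"array"}},"jaw":{"type":"number"},"grip_force":{"type":"number"}},"required":["rows"]}

```bash
mkdir -p pics; cat > h.py <<'E'
import numpy as np, cv2
from station import ctrl, vision
def ray(im,u,v):
    f=im["image"].shape[0]/2/np.tan(np.radians(im["vertical_fov"])/2)
    R=np.array(im["R"]);t=np.array(im["t"])
    return -R.T@t, R.T@np.array([(u-im["cx"])/f,(v-im["cy"])/f,1])
def onz(im,u,v,z):
    o,d=ray(im,u,v); return o+d*(z-o[2])/d[2]
def proj(im,X):
    f=im["image"].shape[0]/2/np.tan(np.radians(im["vertical_fov"])/2)
    c=np.array(im["R"])@np.array(X)+np.array(im["t"]); return f*c[0]/c[2]+im["cx"],f*c[1]/c[2]+im["cy"]
E
python3 - <<'E'
from h import *
import pickle
o=ctrl.get_obs();print(o,ctrl.finger_overhang)
ims={n:vision.get_image(n) for n in("scene","top")}
pickle.dump(ims,open("ims.pkl","wb"))
for n,i in ims.items():
    cv2.imwrite(f"pics/{n}0.png",i["image"]);print(n,i["vertical_fov"],i["cx"],i["cy"],-np.array(i["R"]).T@np.array(i["t"]))
E
```

```text
{'t': 0.0, 'q': array([ 1.06201620e+00,  5.33702394e-02,  1.61427302e+00,  1.02159770e-05,
        1.47596717e+00, -1.18989148e-01]), 'dq': array([-0.00072801, -0.00147724, -0.00197231,  0.00065118, -0.00027501,
       -0.00081928]), 'effort': array([ 9.71000045e-04, -3.93697572e+01, -3.70168912e+01, -4.87105251e-05,
        7.22828656e-03,  3.57052636e-05]), 'tool_pos': array([0.23726298, 0.57771737, 0.30266709]), 'tool_rot': array([-6.08292109e-01, -3.08149335e+00,  3.00912198e-03]), 'contact_force': array([ 0.0815141 ,  0.36024447, -0.26305015]), 'wrist_torque': array([-0.03741511,  0.02314062, -0.01373886]), 'grip_force': 0.0, 'opening': 0.08504734166878705} 0.0726
scene 52.05003181906638 281.5080064639794 207.00550997235575 [-0.15761957  0.77844053  0.45352822]
top 47.17848137568782 280.32687516650907 208.1038056006827 [0.32199459 0.36988225 0.89174455]
```

View pics/top0.png

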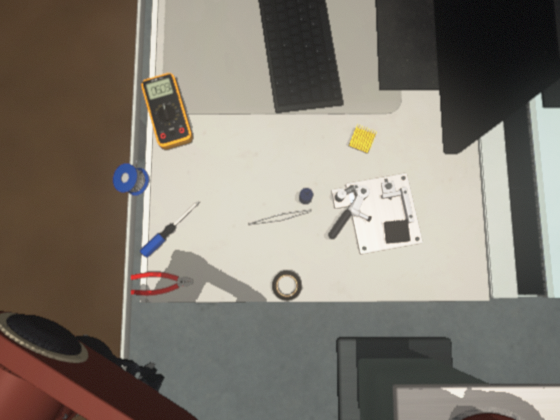

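View pics/scene0.png

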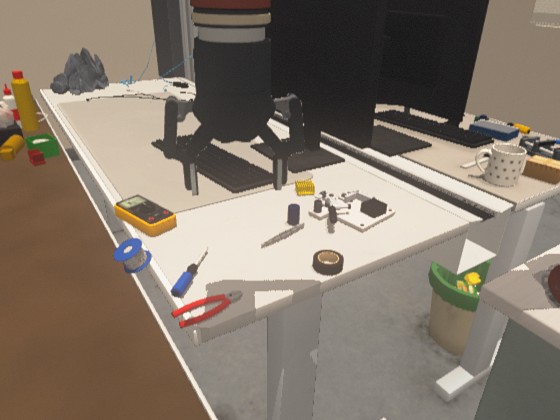

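The top view shows the fixture at about px (385,215), with the black heat sink at (397,231) and the handle at (340,223). The scene view agrees, with the heat sink at (373,207).

```bash
python3 - <<'E'
from h import *
import pickle
from scipy.spatial.transform import Rotation as Ro
ims=pickle.load(open("ims.pkl","rb"));T=ims["top"]
for n,p,z in [("c1",(352,183),.01),("c2",(411,176),.01),("c3",(422,244),.01),("c4",(363,253),.01),("hs",(397,231),.033)]:print(n,onz(T,*p,z).round(4))
o=ctrl.get_obs();R=Ro.from_rotvec(o["tool_rot"]).as_matrix();print(R.round(3))
w=vision.get_image("wrist");c=-np.array(w["R"]).T@np.array(w["t"]);print("cam in tool",(R.T@(c-o["tool_pos"])).round(3),(np.array(w["R"])@R).round(3),w["vertical_fov"])
crop=T["image"][160:270,310:440];cv2.imwrite("pics/topc.png",cv2.resize(crop,None,fx=5,fy=5,interpolation=cv2.INTER_CUBIC))
E
```

```text
c1 [0.5185 0.2282 0.01  ]
c2 [0.5317 0.1166 0.01  ]
c3 [0.4034 0.1026 0.01  ]
c4 [0.3872 0.2118 0.01  ]
hs [0.4248 0.1534 0.033 ]
[[-0.925  0.38  -0.001]
 [ 0.38   0.925 -0.002]
 [ 0.    -0.002 -1.   ]]
cam in tool [ 0.08   0.    -0.071] [[ 0.     1.     0.   ]
 [-0.95   0.    -0.313]
 [-0.313 -0.     0.95 ]] 64.89585987125014
```

View pics/topc.png

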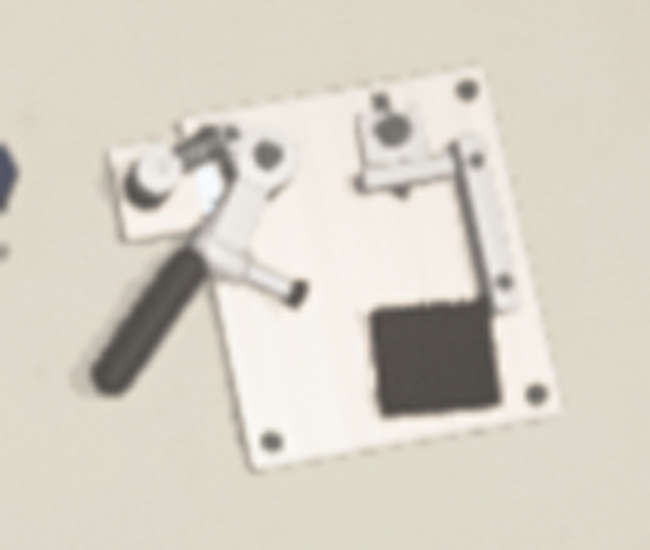

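>>> drive_tool --rows '[[[-0.036, -0.03, 0.005], 0], [[-0.036, -0.03, 0.005], 0], [[-0.036, -0.03, 0.005], 0], [[-0.036, -0.03, 0.005], 0], [[-0.036, -0.03, 0.005], 0], [[-0.036, -0.03, 0.005], 0], [[-0.036, -0.03, 0.005], 0], [[-0.036, -0.03, 0.005], 0], [[-0.036, -0.03, 0.005], 0], [[-0.036, -0.03, 0.005], 0]]' --jaw 1

```text
t: 1.15
tool_pos: [0.4568, 0.162, 0.2536]
tool_rot: [0.608, 3.082, 0.0]
contact_force: [0.7, 0.7, 0.0]
opening: -0.0002
grip_force: 0.0
```

>>> drive_tool --rows '[[[0, 0, 0], -0.145], [[0, 0, 0], -0.145], [[0, 0, 0], -0.145], [[0, 0, 0], -0.145], [[0, 0, 0], 0], [[0, 0, 0], 0]]'

```text
t: 1.75
tool_pos: [0.4563, 0.1638, 0.2537]
tool_rot: [0.294, -3.127, 0.0]
contact_force: [0.1, 0.2, 0.4]
opening: -0.0
grip_force: 0.0
```

```bash
python3 - <<'E'
from h import *
import pickle
o=ctrl.get_obs();print(o["tool_pos"],o["tool_rot"],o["contact_force"],o["t"],o["opening"])
w=vision.get_image("wrist");pickle.dump(w,open("w1.pkl","wb"))
cv2.imwrite("pics/w1.png",w["image"])
E
```

```text
[0.45634229 0.16377971 0.25367212] [ 2.93635027e-01 -3.12742900e+00  7.79171763e-05] [0.08153566 0.18005166 0.39920608] 1.75 -1.3870221974335115e-05
```

View pics/w1.png

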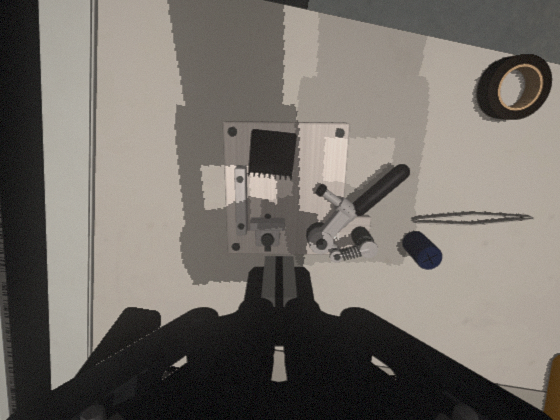

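The wrist view shows the plate spanning about px (224..349, 122..253). The heat sink is at (272,153), the stop at (267,225), the fence at (240,200), the handle from (350,212) to (403,172) and the capacitor at (422,250).

```bash
python3 - <<'E'
from h import *
import pickle
w=pickle.load(open("w1.pkl","rb"));T=pickle.load(open("ims.pkl","rb"))["top"]
W=np.array([onz(w,*p,.01) for p in [(223.5,254),(349,252),(349,122),(224,122)]])[:,:2]
P=np.array([onz(T,310+a/5,160+b/5,.01) for a,b in [(483,68),(185,120),(255,470),(560,408)]])[:,:2]
M=np.array([[60,-42],[60,76],[-75,76],[-75,-42]])/1e3
for n,Q in(("wrist",W),("top",P)):
    A,B=M-M.mean(0),Q-Q.mean(0); th=np.arctan2((A[:,0]*B[:,1]-A[:,1]*B[:,0]).sum(),(A*B).sum())
    R=np.array([[np.cos(th),-np.sin(th)],[np.sin(th),np.cos(th)]]);t=Q.mean(0)-R@M.mean(0)
    print(n,np.degrees(th),t,((M@R.T+t-Q)*1e3).round(1).tolist())
def blob(im,x0,y0,x1,y1,thr):
    g=im["image"][y0:y1,x0:x1].max(2);m=(g<thr).astype(np.uint8)
    m=cv2.morphologyEx(m,cv2.MORPH_OPEN,np.ones((3,3)))
    c=max(cv2.findContours(m,0,2)[0],key=cv2.contourArea)+[x0,y0];return cv2.minAreaRect(c.astype(np.float32)),c
def tri(p,q):
    a,d=ray(w,*p);b,e=ray(T,*q);s=np.linalg.lstsq(np.c_[d,-e],b-a,rcond=None)[0];return (a+s[0]*d+b+s[1]*e)/2,np.linalg.norm(a+s[0]*d-b-s[1]*e)
hw,_=blob(w,243,122,305,185,70);ht,_=blob(T,378,215,415,248,90)
print("sink",hw,ht)
lw,_=blob(w,345,155,420,216,70);lt,_=blob(T,322,205,355,245,90)
print("handle",lw,lt);print("handle mid",tri(lw[0],lt[0]))
print("sink c",tri(hw[0],ht[0]))
cc=(w["image"][110:265,200:420]);cv2.imwrite("pics/w1c.png",cv2.resize(cc,None,fx=3.6,fy=3.6,interpolation=cv2.INTER_CUBIC))
E
```

```text
wrist 11.133016834715704 [0.47289743 0.15720457] [[-1.3, 6.9], [2.8, -6.3], [-1.4, 0.9], [-0.1, -1.5]]
top 10.094344910121558 [0.47188224 0.15462319] [[1.9, -0.9], [1.1, 2.3], [-0.6, 0.8], [-2.4, -2.2]]
sink ((271.5372314453125, 152.17738342285156), (45.20010757446289, 43.32791519165039), 6.581944942474365) ((396.4754333496094, 231.22950744628906), (19.55571937561035, 22.27178955078125), 84.80557250976562)Traceback (most recent call last):
  File "<stdin>", line 19, in <module>
  File "<stdin>", line 14, in blob
ValueError: max() iterable argument is empty
```

```bash
python3 - <<'E'
from h import *
import pickle
w=pickle.load(open("w1.pkl","rb"));T=pickle.load(open("ims.pkl","rb"))["top"]
def tri(p,q):
    a,d=ray(w,*p);b,e=ray(T,*q);s=np.linalg.lstsq(np.c_[d,-e],b-a,rcond=None)[0];return ((a+s[0]*d+b+s[1]*e)/2).round(4),np.linalg.norm(a+s[0]*d-b-s[1]*e).round(4)
print("sink c",tri((271.5,152),(396.5,231.2)))
print("handle tip",tri((404,171),(310+112/5,160+380/5)),"hole FL",tri((341,132),(310+271/5,160+441/5)),"hole FR",tri((232,132),(310+537/5,160+394/5)),"cap",tri((415,239),(306,196)))
cc=(w["image"][110:265,200:420]);cv2.imwrite("pics/w1c.png",cv2.resize(cc,None,fx=3.6,fy=3.6,interpolation=cv2.INTER_CUBIC))
for th,t in((10.6,(.4722,.155)),):
    c,s=np.cos(np.radians(th)),np.sin(np.radians(th))
    for n,p in dict(home_c=(0,0,.01),pivot=(35,52,.028),handle=(-20.4,108.3,.028),FL=(-75,76,.01),FR=(-75,-42,.01),RL=(60,76,.01),RR=(60,-42,.01)).items():
        X=(t[0]+(c*p[0]-s*p[1])/1e3,t[1]+(s*p[0]+c*p[1])/1e3,p[2]);u=proj(w,X);v=proj(T,X);print(n,np.round(X,4),np.round((np.array(u)-[200,110])*3.6),np.round((np.array(v)-[310,160])*5))
E
```

```text
sink c (array([0.4256, 0.1509, 0.0192]), np.float64(0.001))
handle tip (array([0.4167, 0.27  , 0.0343]), np.float64(0.0015)) hole FL (array([0.3957, 0.2103, 0.0153]), np.float64(0.0004)) hole FR (array([0.4133, 0.1125, 0.017 ]), np.float64(0.002)) cap (array([0.492 , 0.3154, 0.0046]), np.float64(0.0057))
home_c [0.4722 0.155  0.01  ] [242. 317.] [410. 236.]
pivot [0.497  0.2126 0.028 ] [433. 460.] [262. 161.]
handle [0.4322 0.2577 0.028 ] [662. 262.] [143. 337.]
FL [0.3845 0.2159 0.01  ] [536.  37.] [254. 472.]
FR [0.4062 0.0999 0.01  ] [75. 36.] [567. 412.]
RL [0.5172 0.2407 0.01  ] [504. 515.] [177. 118.]
RR [0.5389 0.1248 0.01  ] [ 99. 514.] [482.  62.]
```

View pics/w1c.png

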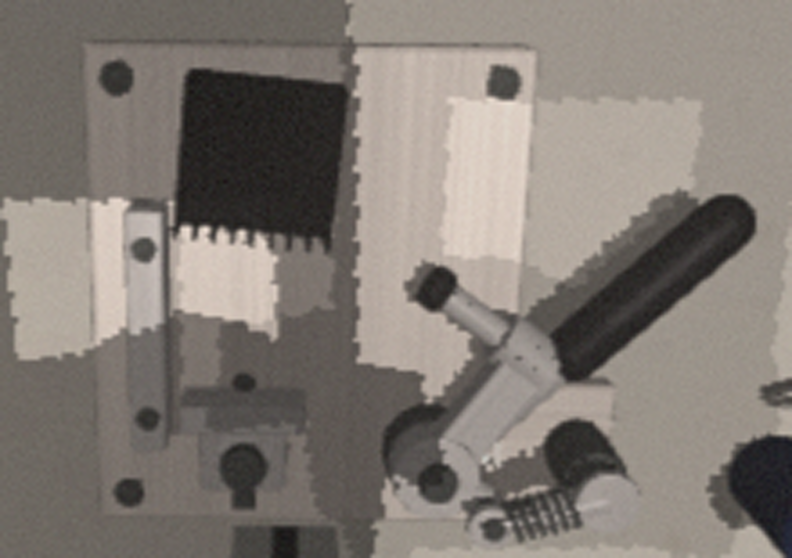

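The crop shows the heat sink about 5° turned, square to about px (260,155), with the fence at (147,325), the stop face at y≈395 and the handle at (655,285). The predicted fixture corners match within 2–3 mm. Next I move to in front of the heat sink and lower.

>>> drive_tool --rows '[[[0.042, -0.003, 0], 0], [[0.042, -0.004, 0], 0], [[0, 0, 0.04], 0], [[0, 0, 0.04], 0], [[0, 0, 0.04], 0], [[0, 0, 0.02], 0], [[0, 0, 0], 0], [[0, 0, 0], 0]]'

```text
t: 2.6
tool_pos: [0.3756, 0.1412, 0.1144]
tool_rot: [-0.297, 3.127, 0.0]
contact_force: [0.4, -0.3, 0.3]
opening: 0.0002
grip_force: 0.0
```

```bash
python3 - <<'E'
from h import *
o=ctrl.get_obs();print(o["tool_pos"],o["contact_force"],ctrl.finger_overhang)
w=vision.get_image("wrist");s=vision.get_image("scene")
a=cv2.resize(w["image"][150:420,130:430],(480,432));b=cv2.resize(s["image"][150:290,260:420],None,fx=3,fy=3,interpolation=cv2.INTER_CUBIC)
b=b[:420,:320] if 0 else cv2.resize(b,(320,280))
c=np.zeros((432,800,3),np.uint8);c[:,:480]=a;c[:280,480:]=b;cv2.imwrite("pics/w2.png",c)
print(proj(w,list(o["tool_pos"][:2])+[o["tool_pos"][2]-.0726]))
E
```

```text
[0.37556141 0.14115012 0.11438386] [ 0.43832756 -0.27791081  0.32825048] 0.0726
(np.float64(278.89560335154437), np.float64(270.8239031892696))
```

View pics/w2.png

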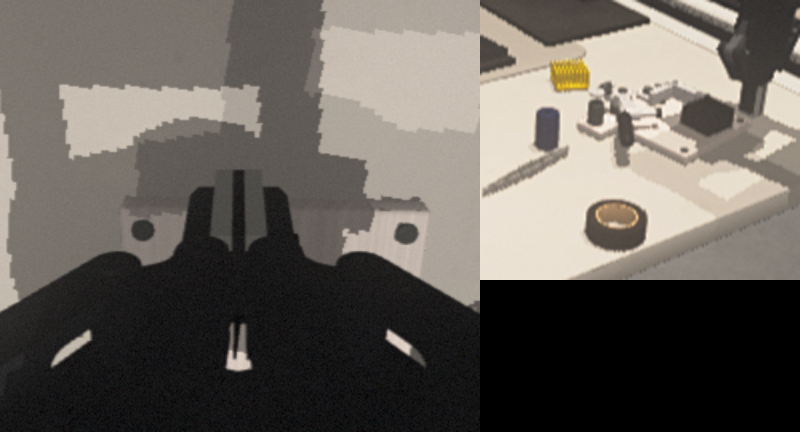

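The wrist crop shows the shut fingertips at px (238,170), in line between the plate holes at (143,230) and (406,233). The tip length matches 72.6 mm. Now I lower and approach.

>>> drive_tool --rows '[[[0, 0, 0.012], 0], [[0, 0, 0.0125], 0], [[-0.006, 0, 0], 0], [[-0.006, 0, 0], 0], [[-0.005, 0, 0], 0], [[-0.005, 0, 0], 0], [[-0.005, 0, 0], 0], [[-0.005, 0, 0], 0], [[0, 0, 0], 0]]'

```text
t: 3.6
tool_pos: [0.4076, 0.1472, 0.0897]
tool_rot: [-0.298, 3.127, 0.0]
contact_force: [-0.3, -0.8, -0.5]
opening: -0.0003
grip_force: 0.0
```

```bash
python3 - <<'E'
from h import *
import pickle
w=pickle.load(open("w1.pkl","rb"))
c,s=np.cos(np.radians(10.6)),np.sin(np.radians(10.6))
def loc(X): d=X[:2]-np.array([.4722,.155]);return ((c*d[0]+s*d[1])*1e3).round(1),((-s*d[0]+c*d[1])*1e3).round(1)
# stop top front edge seen at crop y~390 ; plate foot
for y in (388,392,396): print(y,loc(onz(w,200+242/3.6,110+y/3.6,.028)))
print("tool",loc(ctrl.get_obs()["tool_pos"]))
t=vision.get_image("top");cv2.imwrite("pics/top2.png",cv2.resize(t["image"][160:270,310:440],None,fx=5,fy=5,interpolation=cv2.INTER_CUBIC))
E
```

```text
388 (np.float64(14.3), np.float64(0.5))
392 (np.float64(15.4), np.float64(0.5))
396 (np.float64(16.6), np.float64(0.5))
tool (np.float64(-65.0), np.float64(4.2))
```

View pics/top2.png

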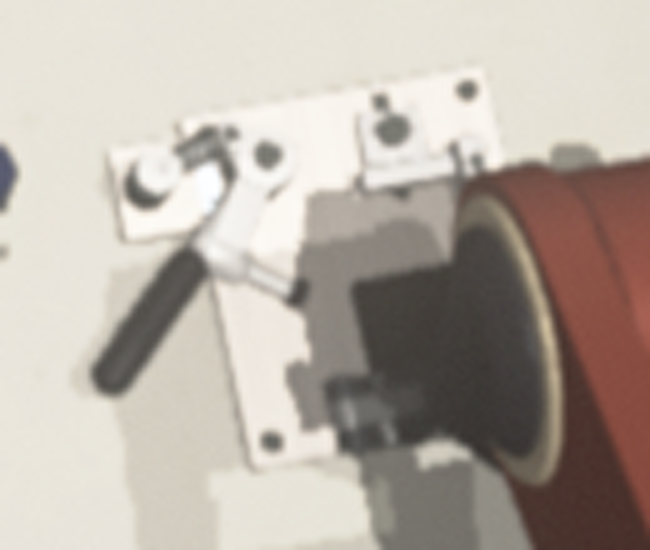

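The top crop shows the finger behind the heat sink. The sink's rear edge is now near y≈280, having moved about 9 mm and squared up, and the stop face is at y≈188.

>>> drive_tool --rows '[[[-0.004, 0, 0], 0], [[-0.004, 0, 0], 0], [[-0.004, 0, 0], 0], [[-0.004, 0, 0], 0], [[-0.004, 0, 0], 0], [[-0.003, 0, 0], 0], [[0, 0, 0], 0]]'

```text
t: 4.35
tool_pos: [0.4299, 0.1515, 0.0896]
tool_rot: [-0.298, 3.127, 0.0]
contact_force: [0.5, -0.7, 1.1]
opening: 0.0002
grip_force: 0.0
```

>>> drive_tool --rows '[[[-0.001, 0, 0], 0], [[-0.001, 0, 0], 0], [[-0.001, 0, 0], 0], [[0, 0, 0], 0]]'

```text
t: 4.75
tool_pos: [0.4323, 0.152, 0.0894]
tool_rot: [-0.298, 3.127, 0.0]
contact_force: [-0.2, -0.3, 0.7]
opening: 0.0001
grip_force: 0.0
```

>>> drive_tool --rows '[[[-0.001, 0, 0], 0], [[-0.001, 0, 0], 0], [[0, 0, 0], 0]]'

```text
t: 5.05
tool_pos: [0.4344, 0.1524, 0.0895]
tool_rot: [-0.298, 3.127, 0.0]
contact_force: [-0.4, -0.2, -0.2]
opening: 0.0
grip_force: 0.0
```

>>> drive_tool --rows '[[[-0.001, 0, 0], 0], [[-0.001, 0, 0], 0], [[0, 0, 0], 0]]'

```text
t: 5.35
tool_pos: [0.4364, 0.1528, 0.0894]
tool_rot: [-0.298, 3.127, 0.0]
contact_force: [0.2, 0.7, -0.4]
opening: 0.0004
grip_force: 0.0
```

>>> drive_tool --rows '[[[-0.001, 0, 0], 0], [[0, 0, 0], 0]]'

```text
t: 5.55
tool_pos: [0.4373, 0.153, 0.0894]
tool_rot: [-0.298, 3.127, 0.0]
contact_force: [-0.4, -1.0, 0.9]
opening: -0.0
grip_force: 0.0
```

>>> drive_tool --rows '[[[-0.001, 0, 0], 0], [[0, 0, 0], 0]]'

```text
t: 5.75
tool_pos: [0.4383, 0.1532, 0.0894]
tool_rot: [-0.298, 3.127, 0.0]
contact_force: [-1.0, -0.2, -0.3]
opening: 0.0
grip_force: 0.1
```

>>> drive_tool --rows '[[[-0.001, 0, 0], 0], [[0, 0, 0], 0]]'

```text
t: 5.95
tool_pos: [0.4393, 0.1533, 0.0894]
tool_rot: [-0.298, 3.127, 0.0]
contact_force: [0.3, -0.1, -0.4]
opening: -0.0001
grip_force: 0.1
```

>>> drive_tool --rows '[[[-0.0007, 0, 0], 0], [[0, 0, 0], 0]]'

```text
t: 6.15
tool_pos: [0.4395, 0.1534, 0.0894]
tool_rot: [0.298, -3.126, 0.0]
contact_force: [-2.3, 0.3, 2.6]
opening: 0.0002
grip_force: 1.5
```

```bash
python3 - <<'E'
from h import *
t=vision.get_image("top");s=vision.get_image("scene")
c=np.zeros((440,800,3),np.uint8)
c[:,:400]=cv2.resize(t["image"][185:229,365:405],(400,440),interpolation=cv2.INTER_CUBIC)
c[:,400:]=cv2.resize(s["image"][180:235,340:390],(400,440),interpolation=cv2.INTER_CUBIC)
cv2.imwrite("pics/t3.png",c);print(ctrl.get_obs()["contact_force"])
E
```

```text
[-2.6551198  -1.16647834  2.03772564]
```

View pics/t3.png

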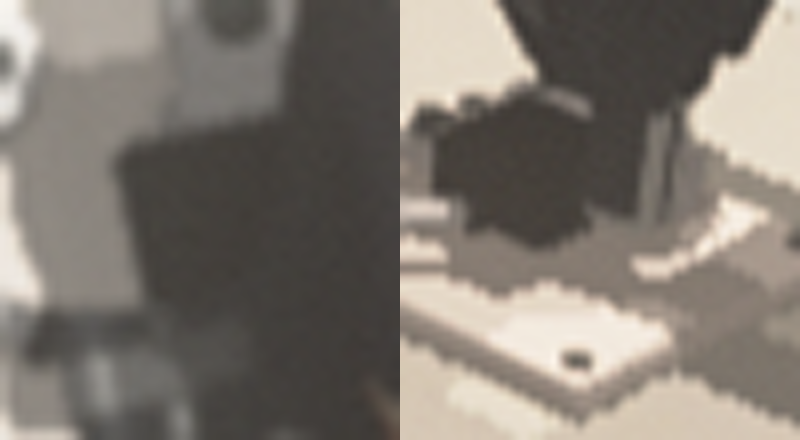

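The top crop shows the sink's rear edge meeting the stop face at about (120..280, 125..150). The force is rising too. I press a little more to square it.

>>> drive_tool --rows '[[[-0.0005, 0, 0], 0], [[0, 0, 0], 0]]'

```text
t: 6.45
tool_pos: [0.4396, 0.1535, 0.0893]
tool_rot: [0.298, -3.125, 0.0]
contact_force: [-4.2, -0.8, 4.4]
opening: 0.0001
grip_force: 2.8
```

>>> drive_tool --rows '[[[-0.0004, 0, 0], 0], [[0, 0, 0], 0], [[0, 0, 0], 0]]'

```text
t: 6.75
tool_pos: [0.4397, 0.1535, 0.0892]
tool_rot: [0.298, -3.124, 0.001]
contact_force: [-6.4, -1.3, 5.1]
opening: -0.0004
grip_force: 3.4
```

Home at about 7 N with no further advance. I back off, lift and go to the outer side of the handle.

>>> drive_tool --rows '[[[0.004, 0, 0], 0], [[0.016, 0, 0], 0], [[0.02, 0, 0], 0], [[0, 0, -0.05], 0], [[0, 0, -0.05], 0], [[-0.018, 0.032, 0], 0], [[-0.018, 0.032, 0], 0], [[-0.018, 0.032, 0], 0], [[-0.018, 0.032, 0], 0]]'

```text
t: 7.65
tool_pos: [0.4487, 0.287, 0.1899]
tool_rot: [-0.298, 3.125, 0.001]
contact_force: [0.8, -0.1, -0.4]
opening: -0.0
grip_force: 0.0
```

>>> drive_tool --rows '[[[0, 0, 0], 0.133], [[0, 0, 0], 0.133], [[0, 0, 0], 0.133], [[0, 0, 0], 0.133], [[0, 0, 0], 0.133], [[0, 0, 0], 0.133], [[0, 0, 0], 0], [[0, 0, 0], 0]]'

```text
t: 8.45
tool_pos: [0.4481, 0.2854, 0.1894]
tool_rot: [0.936, 2.998, 0.001]
contact_force: [-0.0, 0.6, -0.6]
opening: -0.0001
grip_force: 0.0
```

```bash
python3 - <<'E'
from h import *
from scipy.spatial.transform import Rotation as Ro
import pickle
o=ctrl.get_obs();R=Ro.from_rotvec(o["tool_rot"]).as_matrix();print(o["tool_pos"],R[:2,:2].round(3),o["contact_force"],o["t"])
w=vision.get_image("wrist");t=vision.get_image("top");pickle.dump((w,t),open("w4.pkl","wb"))
p=o["tool_pos"];tip=p+R@[0,0,.0726];print("tip now px",proj(w,tip),"below px",proj(w,[p[0],p[1],.018]),"handle pred",proj(w,[.4298,.2595,.028]))
c=np.zeros((420,800,3),np.uint8);c[:,:400]=w["image"][:,60:460]
c[:,400:]=cv2.resize(t["image"][165:260,310:400],(400,420),interpolation=cv2.INTER_CUBIC);cv2.imwrite("pics/w4.png",c)
E
```

```text
[0.44811311 0.28543693 0.18942797] [[-0.822  0.569]
 [ 0.569  0.822]] [-0.00942696  0.56561627 -0.56949381] 8.45
tip now px (np.float64(277.898721240943), np.float64(271.00981726399414)) below px (np.float64(278.02520481984465), np.float64(207.40867896761853)) handle pred (np.float64(235.2548302808745), np.float64(211.24190860886796))
```

View pics/w4.png

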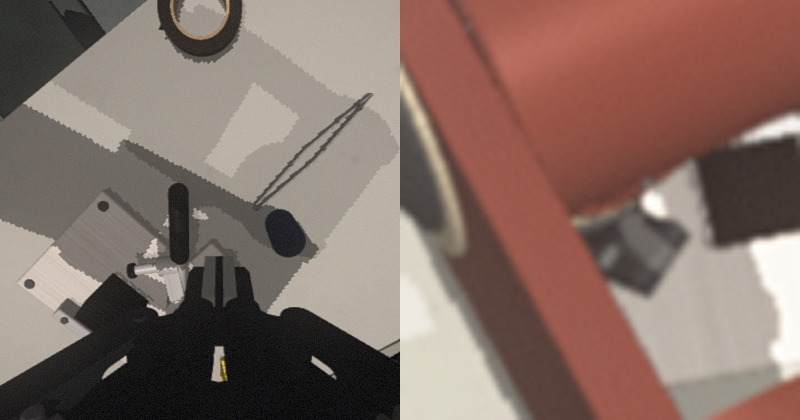

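The wrist view shows the handle at px (178,222) in the crop, parallel to the tool's x axis. The landing spot is at (218,207), and the capacitor at (285,232) and tweezers tip at (257,207) are clear. I lower and approach.

>>> drive_tool --rows '[[[0, 0, 0.045], 0], [[0, 0, 0.04], 0], [[0, 0, 0.0138], 0], [[0, -0.004, 0], 0], [[0, -0.002, 0], 0], [[0, 0, 0], 0]]'

```text
t: 9.15
tool_pos: [0.4459, 0.2809, 0.093]
tool_rot: [0.939, 2.995, 0.004]
contact_force: [0.0, -0.3, -0.8]
opening: 0.0001
grip_force: 0.0
```

>>> drive_tool --rows '[[[0, -0.0015, 0], 0], [[0, -0.0015, 0], 0], [[0, 0, 0], 0]]'

```text
t: 9.45
tool_pos: [0.4431, 0.278, 0.0914]
tool_rot: [0.94, 2.997, 0.001]
contact_force: [-0.8, 0.6, 0.5]
opening: 0.0001
grip_force: 0.0
```

>>> drive_tool --rows '[[[0, -0.0015, 0], 0], [[0, -0.0015, 0], 0], [[0, 0, 0], 0]]'

```text
t: 9.75
tool_pos: [0.4424, 0.277, 0.0915]
tool_rot: [0.94, 2.994, 0.009]
contact_force: [4.6, 7.9, -3.9]
opening: 0.0002
grip_force: 3.5
```

>>> drive_tool --rows '[[[0, -0.0015, 0], 0], [[0, -0.0015, 0], 0], [[0, 0, 0], 0]]'

```text
t: 10.05
tool_pos: [0.4409, 0.2751, 0.0916]
tool_rot: [0.94, 2.994, 0.012]
contact_force: [4.8, 9.5, -4.8]
opening: -0.0003
grip_force: 4.3
```

Contact at about 10 N. Now I sweep the handle about its pivot, turning the tool with it.

>>> drive_tool --rows '[[[0.0005, -0.002, 0], -0.025], [[0.0005, -0.002, 0], -0.025], [[0.0005, -0.002, 0], -0.025], [[0.0005, -0.002, 0], -0.025]]'

```text
t: 10.45
tool_pos: [0.4349, 0.2692, 0.0916]
tool_rot: [0.788, 3.037, 0.011]
contact_force: [4.2, 8.3, -4.3]
opening: -0.0001
grip_force: 4.0
```

>>> drive_tool --rows '[[[0.0005, -0.002, 0], -0.025], [[0.0005, -0.002, 0], -0.025], [[0.0005, -0.002, 0], -0.025], [[0.0005, -0.002, 0], -0.025]]'

```text
t: 10.85
tool_pos: [0.4293, 0.2626, 0.0915]
tool_rot: [0.634, 3.073, 0.008]
contact_force: [4.0, 6.4, -2.9]
opening: 0.0003
grip_force: 3.2
```

>>> drive_tool --rows '[[[0.0005, -0.002, 0], -0.025], [[0.0005, -0.002, 0], -0.025], [[0.0005, -0.002, 0], -0.025], [[0.0005, -0.002, 0], -0.025]]'

```text
t: 11.25
tool_pos: [0.4245, 0.2555, 0.0914]
tool_rot: [0.48, 3.101, 0.006]
contact_force: [2.9, 4.4, -2.1]
opening: -0.0005
grip_force: 2.3
```

>>> drive_tool --rows '[[[0.0005, -0.002, 0], -0.025], [[0.0005, -0.002, 0], -0.025], [[0.0005, -0.002, 0], -0.025], [[0.0005, -0.002, 0], -0.025]]'

```text
t: 11.65
tool_pos: [0.42, 0.2477, 0.0914]
tool_rot: [0.323, 3.122, 0.003]
contact_force: [3.3, 2.2, -0.7]
opening: 0.0004
grip_force: 1.6
```

>>> drive_tool --rows '[[[0.0005, -0.002, 0], -0.025], [[0.0005, -0.002, 0], -0.025], [[0, 0, 0], 0]]'

```text
t: 11.95
tool_pos: [0.417, 0.2432, 0.0905]
tool_rot: [-0.247, -3.131, 0.001]
contact_force: [1.4, 1.0, 0.6]
opening: -0.0001
grip_force: 0.8
```

>>> drive_tool --rows '[[[0.0002, -0.001, 0], -0.0125], [[0.0002, -0.001, 0], -0.0125], [[0, 0, 0], 0]]'

```text
t: 12.25
tool_pos: [0.4162, 0.2413, 0.0902]
tool_rot: [-0.208, -3.133, 0.001]
contact_force: [-0.6, 0.8, 0.3]
opening: 0.0003
grip_force: 0.3
```

>>> drive_tool --rows '[[[0.0002, -0.001, 0], -0.0125], [[0.0002, -0.001, 0], -0.0125], [[0, 0, 0], 0]]'

```text
t: 12.55
tool_pos: [0.4156, 0.2395, 0.0902]
tool_rot: [-0.169, -3.136, 0.001]
contact_force: [-0.8, 0.2, 0.7]
opening: 0.0001
grip_force: 0.3
```

```bash
python3 - <<'E'
from h import *
from scipy.spatial.transform import Rotation as Ro
o=ctrl.get_obs();R=Ro.from_rotvec(o["tool_rot"]).as_matrix();p=R.T@(o["tool_pos"]-[.497,.2126,.028])
a=np.degrees(np.arctan2(*R[1::-1,0]));d=o["tool_pos"]-[.497,.2126,.028];hd=np.degrees(np.arctan2(d[1],d[0]))
print(p.round(4),"tool x deg",a,"pos ang",hd-10.6+np.degrees(np.arctan2(.0195,.0817)),"lever est rad",np.radians(hd-10.6+np.degrees(np.arctan2(.0195,.0817))-134.5),o["contact_force"])
E
```

```text
[ 0.0839  0.018  -0.0622] tool x deg 173.83905237650504 pos ang 164.55037962434417 lever est rad 0.5244780659190226 [-0.79163254  0.17978291  0.69603812]
```

>>> drive_tool --rows '[[[0.0002, -0.001, 0], -0.0125], [[0.0002, -0.001, 0], -0.0125], [[0, 0, 0], 0]]'

```text
t: 12.85
tool_pos: [0.4153, 0.2376, 0.0904]
tool_rot: [-0.129, -3.139, 0.001]
contact_force: [-0.5, 0.0, -0.6]
opening: -0.0
grip_force: 0.1
```

>>> drive_tool --rows '[[[0.0002, -0.001, 0], -0.0125], [[0.0002, -0.001, 0], -0.0125], [[0, 0, 0], 0]]'

```text
t: 13.15
tool_pos: [0.4149, 0.2356, 0.0906]
tool_rot: [0.09, 3.14, -0.0]
contact_force: [-0.1, 0.3, 0.2]
opening: 0.0003
grip_force: 0.0
```

>>> drive_tool --rows '[[[0.0002, -0.001, 0], -0.0125], [[0, 0, 0], 0]]'

```text
t: 13.35
tool_pos: [0.4147, 0.2347, 0.0906]
tool_rot: [0.071, 3.141, -0.0]
contact_force: [0.3, 1.3, -0.4]
opening: -0.0001
grip_force: 0.0
```

>>> drive_tool --rows '[[[0.0002, -0.001, 0], -0.0125], [[0, 0, 0], 0]]'

```text
t: 13.55
tool_pos: [0.4144, 0.2337, 0.0906]
tool_rot: [0.051, 3.141, -0.0]
contact_force: [0.3, -0.2, -0.5]
opening: 0.0003
grip_force: 0.0
```

>>> drive_tool --rows '[[[0.0002, -0.001, 0], 0], [[0.0, -0.001, 0], 0], [[0, 0, 0], 0]]'

```text
t: 13.85
tool_pos: [0.4143, 0.2327, 0.0908]
tool_rot: [0.053, 3.14, 0.005]
contact_force: [1.4, 5.8, -2.2]
opening: 0.0002
grip_force: 2.6
```

>>> drive_tool --rows '[[[0, -0.001, 0], 0], [[0, 0, 0], 0]]'

```text
t: 14.05
tool_pos: [0.4143, 0.2324, 0.0908]
tool_rot: [0.053, 3.14, 0.008]
contact_force: [1.1, 8.8, -3.1]
opening: -0.0003
grip_force: 4.0
```

>>> drive_tool --rows '[[[0, -0.001, 0], 0], [[0, 0, 0], 0]]'

```text
t: 14.25
tool_pos: [0.4142, 0.232, 0.0908]
tool_rot: [0.054, 3.14, 0.011]
contact_force: [-0.3, 12.2, -5.1]
opening: 0.0003
grip_force: 5.5
```

Lever estimate is about 0.61 rad and it is firm at 13 N. One slight extra press, then I back off and look.

>>> drive_tool --rows '[[[0, -0.001, 0], 0], [[0, 0, 0], 0], [[0, 0.003, 0], 0], [[0, 0.003, 0], 0], [[0, 0.006, 0], 0], [[0, 0.006, 0], 0], [[0, 0, -0.04], 0], [[0, 0, -0.04], 0], [[0, 0, -0.04], 0]]'

```text
t: 15.15
tool_pos: [0.4142, 0.2469, 0.2116]
tool_rot: [-0.051, -3.14, 0.001]
contact_force: [0.1, 0.6, -0.1]
opening: 0.0004
grip_force: 0.0
```

>>> drive_tool --rows '[[[0.045, -0.03, 0], -0.1], [[0.02, -0.04, 0], -0.1], [[0, 0, 0], 0], [[0, 0, 0], 0]]'

```text
t: 15.55
tool_pos: [0.3548, 0.1789, 0.2108]
tool_rot: [-0.259, 3.13, 0.001]
contact_force: [0.8, -0.2, 0.2]
opening: 0.0001
grip_force: 0.0
```

```bash
python3 - <<'E'
from h import *
import pickle
o=ctrl.get_obs();print(o["tool_pos"],o["contact_force"],o["t"])
w=vision.get_image("wrist");pickle.dump(w,open("w5.pkl","wb"))
cv2.imwrite("pics/w5.png",cv2.resize(w["image"][130:400,100:460],(800,600),interpolation=cv2.INTER_CUBIC))
for n,p in dict(pivot=(35,52,.028),home=(35-77.8,52+13.7,.028),hometip=(35-103.4,52+18.2,.028),fenceF=(-35,-20,.028),fenceR=(31,-20,.028)).items():
    c,s=np.cos(np.radians(10.6)),np.sin(np.radians(10.6));X=(.4722+(c*p[0]-s*p[1])/1e3,.155+(s*p[0]+c*p[1])/1e3,p[2])
    print(n,((np.array(proj(w,X))-[100,130])*2.22).round())
E
```

```text
[0.3547864  0.17893603 0.21079315] [ 0.77333235 -0.18495658  0.2173184 ] 15.55
pivot [420. 489.]
home [453. 326.]
hometip [465. 267.]
fenceF [236. 348.]
fenceR [250. 484.]
```

View pics/w5.png

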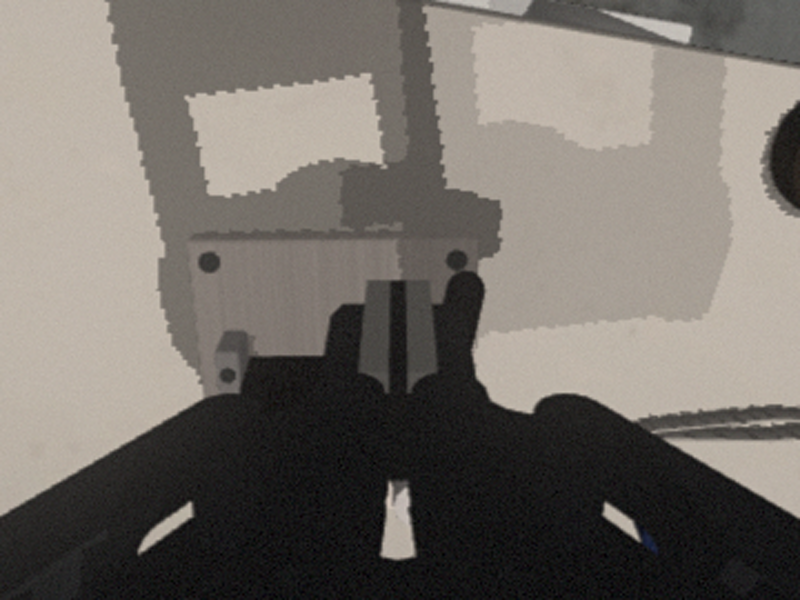

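The wrist view shows the lever staying home by itself, with its tip at (465,272) against a predicted home tip of (465,267). The sink sits against the fence at (240,370). My picture views are used up, so I check the rear stop numerically from straight above.

>>> drive_tool --rows '[[[-0.04, -0.008, 0], 0], [[-0.04, -0.008, 0], 0], [[-0.04, -0.008, 0], 0], [[-0.04, -0.008, 0], 0], [[-0.032, -0.009, 0], 0], [[0, 0, 0], 0], [[0, 0, 0], 0]]'

```text
t: 16.3
tool_pos: [0.5517, 0.1715, 0.2095]
tool_rot: [0.262, -3.128, -0.0]
contact_force: [-0.6, -0.3, -0.4]
opening: -0.0001
grip_force: 0.0
```

```bash
python3 - <<'E'
from h import *
import pickle
o=ctrl.get_obs();print(o["tool_pos"],o["contact_force"],o["t"])
w=vision.get_image("wrist");pickle.dump(w,open("w6.pkl","wb"))
c,s=np.cos(np.radians(10.6)),np.sin(np.radians(10.6))
def W(x,y,z): return (.4722+(c*x-s*y)/1e3,.155+(s*x+c*y)/1e3,z)
xs=np.arange(-40,50,1.);ys=np.arange(-40,60,1.)
# rectify onto sink-top plane, fixture axes
mx=np.array([[proj(w,W(x,y,.030)) for y in ys] for x in xs],np.float32)
g=cv2.remap(w["image"],mx[...,0],mx[...,1],cv2.INTER_LINEAR).max(2)
print("cols y:",[int(v) for v in ys[12:66:4]])
for i in range(0,len(xs),2): print(int(xs[i]),g[i,12:66:4])
E
```

```text
[0.55166175 0.1714602  0.20950842] [-0.61588265 -0.32815899 -0.36164855] 16.3
cols y: [-28, -24, -20, -16, -12, -8, -4, 0, 4, 8, 12, 16, 20, 24]
-40 [146 146 150 147 147 149 146 145 146 145 236 234 234 233]
-38 [147 147 147 141 147 149 147 143 145 147 236 236 235 234]
-36 [147 146 150 147 145 150 143 144 145 144 159 234 234 233]
-34 [146 145 146 145 145 146 143 141 146 143 165 236 235 233]
-32 [137 136 110 147 144 149 146 143 144 143 227 235 234 232]
-30 [135 140 111 146 146 146 145 143 145 145 229 235 235 232]
-28 [132 140 112 110 144 149 145 142 144 144 234 235 235 233]
-26 [131  66 112 114 144 149 146 141 145 146 235 237 236 231]
-24 [115  66 110 135 143 149 148 139 146 141 166 235 235 233]
-22 [136  62 108 138 146 146 145 140 145 145 229 235 234 232]
-20 [135 105  99  89 116 100  57  85 142 140 225 203 101 231]
-18 [137 138  93  36  38  37  42  42  45  45  49  50  77 209]
-16 [132 137  98  38  39  36  43  41  45  43  51  50  74 209]
-14 [131 136  94  41  40  37  40  38  45  46  44  51  74 208]
-12 [133 136 104  34  39  41  40  42  44  40  50  50  72 209]
-10 [136 134 100  36  40 
[... 1100 characters left out ...]
 117 120 104  94  91 110 201]
28 [135 132  94 134 133 131 138 135 130 129 105 108 110 206]
30 [132 130  93 136 133 131 138 132 128 132 108 107 107 162]
32 [134 131 131 142 133 130 136 117 128 129 105 109 109 164]
34 [138 141 142 143 132 130  95  62  83 128 105 107 109 198]
36 [139 142 142 140 135 130  62  64  58 129 105 107 111 196]
38 [139 145 141 140 138 129  64  61  59 123 103 107 108 202]
40 [140 140 143 141 136 127  63  63  62 127 104 107 107 150]
42 [140 139 145 142 138 128  60  59  61 118 102 106 107 157]
44 [137 141 144 142 134 127  98  59 101 115 105 106 106 197]
46 [ 76 140 142 140 134 111 117 106 120 119 107 106 109 199]
48 [ 62 142 143 140 138 140 141  62 134 143 105 105 107 158]
```

The sink fills x −20…+19, y −20…+20 in the fixture frame. It is square, with no gap to the stop, and the plunger is on its left side. The plunger's closing arc also drags it towards the stop, so I hand in.

```bash
python3 -c "
from station import ctrl
print(ctrl.finish_job())"
```

```text
the job is handed in; nothing more can be done
None
```

I handed the job in at 16.3 s: the heat sink is home against the rear stop (about 8 N), and the clamp lever stayed home by itself after an end-stop push of 13 N, with one further 1 mm press whose force I didn't read. The final camera check showed the sink square to the fence with no visible gap at the stop (about 1 mm resolution).

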